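# Mesh the beater on the cream whipper's drive and hold it down

## Task

Lift the beater (the steel whipping disc with the square stem) off the turntable and fit it on the cream whipper's upright drive shaft: turn it until its socket meshes with the shaft's cross-shaped splines and slide it fully home. Then press it down as far as the sprung shaft goes, and finish like that, with the gripper still holding the beater down. Do not knock over the shaker, and leave the cup and the jug where they stand.

Things in the scene. Friction and masses are not known exactly. Their poses are not given: they have to be found in the camera images.
- beater_centre (a point): beater, loose, about 160 g, 85 mm high: an upright grey square stem, 38 x 38 mm, on a flat steel disc 100 mm across, 5 mm thick. This point is on the stem's axis, 42.5 mm above the foot; z up, x and y square to the stem's flat sides, which are free for the fingers from 14 to 85 mm above the foot. At first it stands on the turntable about 65 mm off its centre, turned anyhow
- beater_foot (a point): centre of the beater's underside, axes as beater_centre: the mouth of its blind cross-shaped socket, 40 mm deep: two slots 28 mm long, 7.2 mm wide, crossing on the axis along x and y, so square to the stem's flat sides. It fits the shaft in four positions, 90 degrees apart
- beater: the beater; origin at the centre of its underside, axes as beater_centre
- turntable: wooden turntable, 244 mm across; origin on the worktop under its centre; its top is 30 mm above that. The platter turns freely and passively, so things on it swing away when touched. Further back, between the turntable and the drive unit, stands a tall coffee bean dispenser (solid, over 0.4 m high, x from about 0.58, y from -0.10 to 0.20): carry the beater past it on the robot's side
- drive_base: drive unit of a cream whipper without its bowl: round white housing, 150 mm across, 62 mm high, fixed to the worktop, with the drive shaft upright in its middle; origin on the worktop under the shaft's axis
- shaft_tip (a point): top of the aluminium drive shaft, on its axis, 113 mm above the worktop when not pressed; z up, x and y along its splines: two crossed upright blades, each 26 mm long and 5.2 mm thick with a rounded top edge, which stand 38 mm up from a round dark shoulder, 36 mm across
- shaft_seat (a point): centre of the shoulder's top, 38 mm below shaft_tip; the beater's foot rests here when it is home. Turns and sinks with the shaft; axes as shaft_tip
- drive_shaft (a joint): angle of the drive shaft in its base (rad, counter-clockwise from above); it stays where it is and turns only against a friction of about 0.15 N m
- drive_plunger (a joint): how far the shaft is pressed down (m): 0 at rest, 0.008 at its stop. A spring pushes it up: it starts to sink at about 4 N, the stop is reached at about 10 N, and it springs back when let go; the beater's weight alone does not press it
- shaker: bystander: white shaker with a black lid, 64 mm across, 110 mm high, loose on the turntable opposite the beater; origin at the centre of its underside
- cup: bystander: small white espresso cup, 60 x 82 x 52 mm, loose on the worktop between the turntable and the drive unit; origin at the centre of its underside
- jug: bystander: small steel milk jug, 60 x 90 x 88 mm, loose on the worktop right of the drive unit; origin at the centre of its underside
There are look-alikes about, which are no part of the job. What is shaped like the beater but orange is not meant.

How it is judged:
By the outcome, as a careful person would: the job done as asked, in the order asked, and still so for the second after the job is handed in, while the arm keeps its last pose, push and grip.
It also fails if it takes over 45 s, if anything falls off the work surface, if the arm or the gripper's body presses on something with over 40 N, if the wrist force passes 120 N, or if a joint passes its speed limit or range.

## Robot

A 6-joint arm with a two-finger parallel gripper is mounted at the origin on a cart in front of the work surface, level with it; the furniture and walls round the work are solid. World frame = base frame: x ahead of the robot, y to its left, z up, the work surface at z = 0. Lengths are in m, angles in degrees, forces in N, time in s.
With the tool pointing down it reaches from about 0.35 to 0.875 m from the base axis. Payload 4.2 kg.
Tool frame: the origin (TCP) lies midway between the tips of the shut fingers; the grasp point (between the pads) lies 19 mm behind it; z points along the fingers, y is the direction in which the jaws open and shut (so a half turn about z gives the same grasp; the last joint's range is limited). The gripper opens to 87 mm and grips with 3 to 60 N. Pads are 19 mm wide; open, the fingers measure 117 mm over their backs; the gripper's body (75 mm by 190 mm) begins 51 mm behind the grasp point.
Start: joints at [83.4, 22.042, 0.453, 0, -68.411, -14.817], TCP at [0.228, 0.582, 0.223] pointing down, gripper open.
Joint ranges: [-179.83, 179.83], [-69.29, 118.12], [-61.27, 80.66], [-181.25, 117.63], [-171.15, -9.14], [-177.46, 177.46]. Speed limits (degrees/s): [159.86, 159.86, 180, 180, 180, 180].

## Interface

Orientations are given as a 3x3 rotation matrix whose columns are the frame's x, y, z axes.
In Python, from station import r gives the robot as it stands.
- The arm moves only by the tool carry_out, never from a script. Its argument "steps" is a list of rows, each a list of 2 entries, a list of its own where there are three numbers: the shift along the tool's x, y, z in cm, then the turn about the tool's z in degrees. In form: [[[x, y, z], twist], ...]. A call has 1 to 20 rows; each row is the pose to reach, as a shift and turn from the pose measured when the call began, along the tool's axes at that moment; what a row does not reach only later rows make up. A row lasts 1/10 s, in which the tool goes at most 50 mm and 8.59 degrees, less where a joint would pass 70% of its speed; a pose out of reach is approached as far as the arm can. A call with a gripper value outside its range is refused whole. "gripper" is the gripper's target within -1 to 1 (fully open at 1, half-way at 0, shut at -1), set as the call begins (left out, the last holds). The fingers move at their own pace and stop on an object; the grip force is fixed at half the most. Time passes only in rows, so rows that repeat a pose let the fingers close. It gives the time, the measured TCP pose, the force and the opening at its end, in the units of the state.
- r.sense(): the state, without advancing time (a new reading comes with each control period).
- r.capture(name): name is "side" or "top"; returns the picture (384x512x3 uint8, red, green, blue); there is no depth.
- r.calibration(name): a dict with "camera_matrix" (3x3 intrinsics, pixels), "D" ([k1, k2, p1, p2, k3] as OpenCV has them; the pictures are not rectified), "world_from_camera" (4x4, takes a point from camera to world coordinates). Camera axes: x right, y up, looking along -z (the intrinsics and any distortion apply to the point x, -y, -z); pixel columns grow to the right and rows downward; lengths in m; the calibration is good to about 2 mm. A picture is of the moment at which its call begins. calibration takes no time and is no camera call.
- r.finish_job(): hands the job in, once; it reports no verdict.
Trained networks look in the newest picture that a camera, given by its name, has taken for a name from the list of things; names that differ only in an ending like _2 or _b are one class to them, and where a whole thing is asked for, a point or a joint stands for the part that bears it (a point fixed in the world has none). Each returns a list of dicts, best first, with "confidence" (0 to 1); they miss things now and then, are a little off and sometimes report something else, mostly with a low value. They report only what shows in the picture. A call takes as long as a camera call. They do not tell look-alikes from the thing itself.
- r.cut_out(camera, target): "pixels" (384x512 bool, what is visible of it).
- r.place_of(camera, target): "centre" ([x, y, z] in m, in world coordinates, good to about 4 mm: a listed point, or the origin of a listed thing).
The state is a dict: "time_s": time; "joints": joint angles; "joint_velocities": joint speeds; "effort": joint torques, N m; "tcp_pos": TCP position; "ee_rot": TCP orientation; "wrist_force": force on the tool from outside, world axes, zero at the start; "moment": the same for the moment, N m; "gripper_width": opening from 0.0 (shut) to 1.0 (fully open).
Only numpy, scipy, OpenCV 4.12 (cv2) and the standard library are available. Lean on these libraries where they do the work, as an engineer would, in place of code of your own. Each camera call takes 0.05 s, during which the arm holds its last target. There are 200 camera calls.

## Working session

There is one attempt and no reset: what is moved stays moved. The work goes in short steps, Python scripts to look and compute and a tool call to move; the robot and the scene stay as the last step left them, time stands still between calls to the robot, and variables do not carry over. Pictures are saved under pics/ and viewed, about 8 in all and at most 12, crops included, and the job is handed in when it is done.

Besides the shell and the picture viewer there is one more tool, called as name(argument=value, ...), one argument or row to a line, values as JSON. carry_out: Moves the arm, as the interface text tells. Its arguments: {"type":"object","properties":{"steps":{"type":"array","items":{"type":"array"}},"gripper":{"type":"number"}},"required":["steps"]}

```bash
ls; mkdir -p pics; python3 - <<'E'
from station import r
import cv2, numpy as np
s=r.sense();print(s)
for c in("side","top"):
    im=r.capture(c);cv2.imwrite(f"pics/{c}0.png",im[...,::-1])
    k=r.calibration(c);print(c,k)
    for t in("beater_centre","beater_foot","turntable","drive_base","shaft_tip","shaft_seat","shaker","cup","jug"):
        print(t,[(np.round(d["centre"],3).tolist(),round(d["confidence"],2)) for d in r.place_of(c,t)])
a=np.hstack([cv2.imread("pics/side0.png"),cv2.imread("pics/top0.png")])
E
```

```text
pics
{'time_s': 0.0, 'joints': array([ 8.33982443e+01,  2.20916003e+01,  3.79347418e-01, -3.10224383e-02,
       -6.84109169e+01, -1.48162962e+01]), 'joint_velocities': array([ 0.01819222, -0.0634633 , -0.04617694,  0.02022301, -0.01935018,
        0.0178186 ]), 'effort': array([ 7.45436319e-04, -3.90660703e+01,  1.87402868e+01,  4.21951979e+00,
        1.10413073e-02, -1.94752265e-04]), 'tcp_pos': array([0.22798573, 0.58127967, 0.22144255]), 'ee_rot': array([[ 9.30867867e-01, -3.65355247e-01, -7.47263084e-04],
       [-3.65356005e-01, -9.30865551e-01, -2.07752993e-03],
       [ 6.34349960e-05,  2.20692291e-03, -9.99997563e-01]]), 'wrist_force': array([ 0.47354097, -0.35655856, -0.45381412]), 'moment': array([0.01886193, 0.00886451, 0.01167591]), 'gripper_width': 0.9974486828250051}
side {'camera_matrix': array([[459.97682543,   0.        , 257.72788562],
       [  0.        , 459.97682543, 196.71552282],
       [  0.        ,   0.        ,   1.        ]]), 'D': array([-0.04184188,  0.        ,  0.        ,  0.        ,  0.        ]), 'world_from_camera': array([[ 0.93452906,  0.1479
[... 1311 characters left out ...]
+00,  0.00000000e+00,
         1.00000000e+00]])}
beater_centre [([0.504, 0.385, 0.072], 0.75), ([0.72, 0.287, 0.036], 0.73), ([0.716, 0.429, 0.043], 0.71), ([0.426, 0.051, -0.003], 0.41), ([0.503, 0.382, 0.033], 0.31)]
beater_foot [([0.712, 0.428, 0.003], 0.97), ([0.726, 0.283, -0.001], 0.96), ([0.503, 0.386, 0.028], 0.65)]
turntable [([0.496, 0.322, -0.001], 0.78), ([0.483, 0.242, 0.03], 0.61)]
drive_base [([0.47, -0.178, -0.0], 0.95)]
shaft_tip [([0.468, -0.184, 0.11], 0.42)]
shaft_seat [([0.504, 0.385, 0.03], 0.44), ([0.469, -0.184, 0.076], 0.42)]
shaker [([0.486, 0.247, 0.03], 0.86)]
cup [([0.428, 0.052, -0.004], 0.49), ([0.483, 0.247, 0.029], 0.16)]
jug [([0.515, -0.428, 0.002], 0.73)]
```

View pics/top0.png

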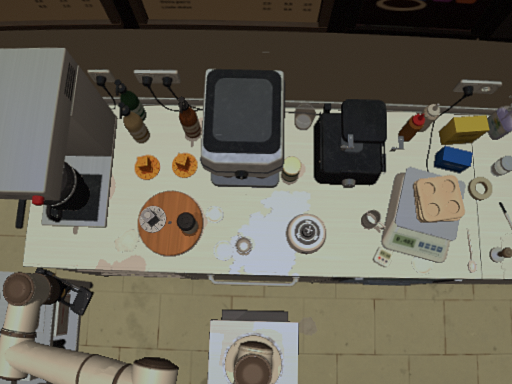

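View pics/side0.png

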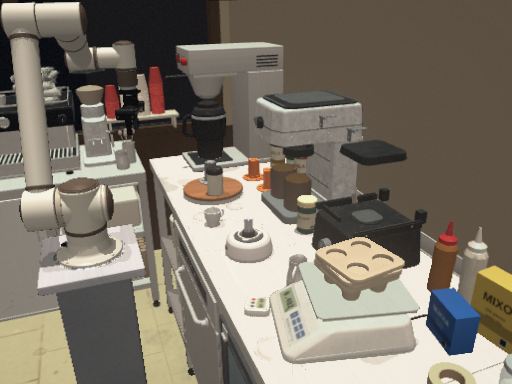

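The top view shows the grey beater on the turntable at about (152,219). Two orange look-alikes stand off the turntable at (147,167) and (185,165). The shaker is at (186,222), the cup at (244,245), the drive unit at (307,233) and the jug at (371,219). The grey one on the turntable fits the description, so I'll confirm it in a crop.

```bash
cat > h.py <<'E'
from station import r
import cv2, numpy as np
def proj(c,P):
    k=r.calibration(c);W=np.linalg.inv(k["world_from_camera"])
    P=np.atleast_2d(P);q=(W[:3,:3]@P.T).T+W[:3,3];q=q*[1,-1,-1]
    return cv2.projectPoints(q,np.zeros(3),np.zeros(3),k["camera_matrix"],k["D"])[0][:,0]
def crop(im,u,v,h,s):
    u,v=int(u),int(v);return cv2.resize(im[v-h:v+h,u-h:u+h],None,fx=s,fy=s,interpolation=cv2.INTER_CUBIC)[...,::-1]
E
python3 - <<'E'
from h import *
T=np.mean([r.capture("top").astype(float) for _ in range(4)],0).astype(np.uint8);S=r.capture("side")
ub=proj("top",[.504,.384,.1])[0];us=proj("top",[.469,-.184,.1])[0]
sb=proj("side",[.504,.384,.07])[0];ss=proj("side",[.469,-.184,.09])[0]
print(ub,us,sb,ss)
rows=[np.hstack([crop(T,*ub,20,10),crop(T,*us,20,10)]),]
row2=np.hstack([crop(S,*sb,25,8)[100:300],crop(S,*ss,25,8)[100:300]])
cv2.imwrite("pics/c1.png",np.vstack([rows[0][:],row2]))
E
```

```text
[147.82360064 215.85907982] [308.35041278 229.84630896] [209.34464274 171.61380595] [247.11710837 225.24036185]
```

View pics/c1.png

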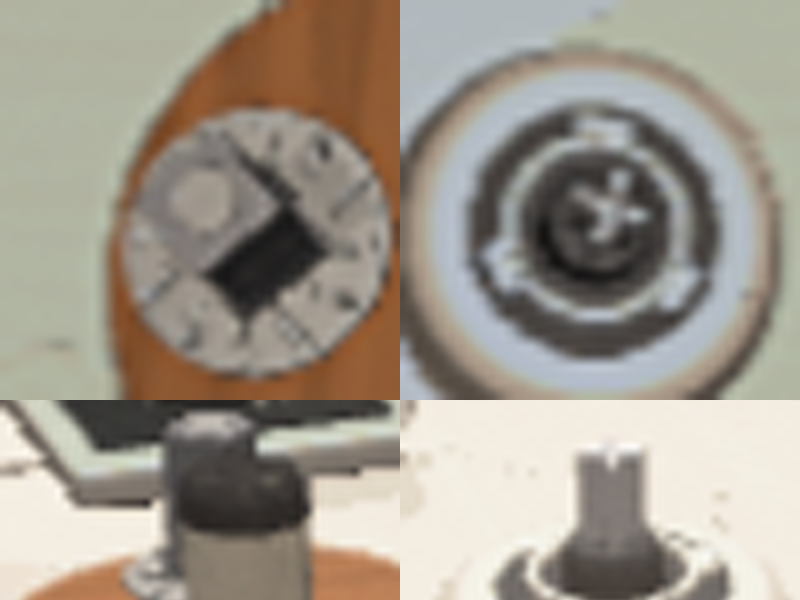

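The crop confirms it: a grey square stem with a steel disc on the turntable, its sides about 40° to x. The shaft's cross sits at about (605,205) in the crop. I'll fit both yaws with a rendered model.

```bash
cat > fit.py <<'E'
from h import *
SS=8
def box(c,yaw,lx,ly,z0,z1):
    R=np.array([[np.cos(yaw),-np.sin(yaw)],[np.sin(yaw),np.cos(yaw)]])
    f=[]
    q=[(lx,ly),(-lx,ly),(-lx,-ly),(lx,-ly)];q=[R@np.array(p)/2+c for p in q]
    for i in range(4):
        a,b=q[i],q[(i+1)%4];f.append((np.array([[*a,z0],[*b,z0],[*b,z1],[*a,z1]]),np.array([(a+b)[0]/2-c[0],(a+b)[1]/2-c[1],0])))
    f.append((np.array([[*p,z1] for p in q]),np.array([0,0,1.])))
    return f
def render(cam,boxes,u0,v0,n):
    cp=r.calibration(cam)["world_from_camera"][:3,3]
    F=[(np.linalg.norm(P.mean(0)-cp)-(1 if N[2] else 0),P,N) for b in boxes for P,N in b if N@(cp-P.mean(0))>0]
    F.sort(key=lambda t:-t[0]); lab=np.zeros((n*SS,n*SS),np.uint8);keys=[]
    for d,P,N in F:
        N=N/np.linalg.norm(N)
        for i,k in enumerate(keys):
            if k@N>.95: break
        else: keys.append(N);i=len(keys)-1
        uv=(proj(cam,P)-[u0,v0]+.5)*SS-.5
        cv2.fillConvexPoly(lab,np.round(uv*16).astype(np.int32),i+1,shift=4)
    return lab,len(keys)
def resid(cam,im,boxes,u0,v0,n,roi):
    lab,k=render(cam,boxes,u0,v0,n)
    A=np.stack([cv2.resize((lab==i).astype(np.float32),(n,n),interpolation=cv2.INTER_AREA) for i in range(k+1)],-1)
    A=cv2.GaussianBlur(A,(0,0),.5)
    A=A[roi];b=im[v0:v0+n,u0:u0+n].astype(float)[roi]
    x=np.linalg.lstsq(A,b,rcond=None)[0]
    return ((A@x-b)**2).sum()/b.size
def disc(cam,c,rad,z,u0,v0,n,z1=None):
    t=np.linspace(0,2*np.pi,40);m=np.zeros((n,n),np.uint8)
    P=np.concatenate([np.stack([c[0]+rad*np.cos(t),c[1]+rad*np.sin(t),0*t+zz],-1) for zz in (z,z1 or z)])
    uv=proj(cam,P)-[u0,v0]
    cv2.fillConvexPoly(m,cv2.convexHull(np.round(uv).astype(np.int32)),1);return m>0
E
cat > go1.py <<'E'
from fit import *
T=np.mean([r.capture("top").astype(float) for _ in range(4)],0);S=np.mean([r.capture("side").astype(float) for _ in range(4)],0)
I={"top":T,"side":S};n=48
def run(name,c0,mk,rois,cams):
    O={k:np.round(proj(k,[*c0,.08])[0]-n/2).astype(int) for k in cams}
    RO={k:disc(k,c0,*rois[k][:2],*O[k],n,*rois[k][2:]) for k in cams}
    for sel in [[k] for k in cams]+([cams] if len(cams)>1 else []):
        res=[]
        for y in range(0,90,3):
            best=min((sum(resid(k,I[k],mk(np.array(c0)+[dx,dy],np.radians(y)),*O[k],n,RO[k]) for k in sel),dx,dy) for dx in np.arange(-.006,.0061,.002) for dy in np.arange(-.006,.0061,.002))
            res.append((best[0],y,round(best[1]+c0[0],4),round(best[2]+c0[1],4)))
        res.sort();print(name,sel,[(round(a,1),*b) for a,*b in res[:6]],"worst",round(res[-1][0]))
run("shaft",(.469,-.184),lambda c,y:[box(c,y,.026,.0052,.075,.112),box(c,y,.0052,.026,.075,.112)],{"top":(.017,.075),"side":(.016,.082,.116)},["top","side"])
run("beater",(.504,.384),lambda c,y:[box(c,y,.038,.038,.035,.115)],{"top":(.03,.035,.115)},["top"])
E
time python3 go1.py
```

```text
Traceback (most recent call last):
  File "go1.py", line 13, in <module>
    run("shaft",(.469,-.184),lambda c,y:[box(c,y,.026,.0052,.075,.112),box(c,y,.0052,.026,.075,.112)],{"top":(.017,.075),"side":(.016,.082,.116)},["top","side"])
    ~~~^^^^^^^^^^^^^^^^^^^^^^^^^^^^^^^^^^^^^^^^^^^^^^^^^^^^^^^^^^^^^^^^^^^^^^^^^^^^^^^^^^^^^^^^^^^^^^^^^^^^^^^^^^^^^^^^^^^^^^^^^^^^^^^^^^^^^^^^^^^^^^^^^^^^^^^^^^
  File "go1.py", line 10, in run
    best=min((sum(resid(k,I[k],mk(np.array(c0)+[dx,dy],np.radians(y)),*O[k],n,RO[k]) for k in sel),dx,dy) for dx in np.arange(-.006,.0061,.002) for dy in np.arange(-.006,.0061,.002))
  File "go1.py", line 10, in <genexpr>
    best=min((sum(resid(k,I[k],mk(np.array(c0)+[dx,dy],np.radians(y)),*O[k],n,RO[k]) for k in sel),dx,dy) for dx in np.arange(-.006,.0061,.002) for dy in np.arange(-.006,.0061,.002))
              ~~~^^^^^^^^^^^^^^^^^^^^^^^^^^^^^^^^^^^^^^^^^^^^^^^^^^^^^^^^^^^^^^^^^^^^^^^^^^^^^^^^^
  File "go1.py", line 10, in <genexpr>
    best=min((sum(resid(k,I[k],mk(np.array(c0)+[dx,dy],np.radians(y)),*O[k],n,RO[k]) for k in sel),dx,dy) for dx in np.arange(-.006,.0061,.002) for dy in np.arange(-.006,.0061,.002))
                  ~~~~~^^^^^^^^^^^^^^^^^^^^^^^^^^^^^^^^^^^^^^^^^^^^^^^^^^^^^^^^^^^^^
  File "fit.py", line 24, in resid
    lab,k=render(cam,boxes,u0,v0,n)
          ~~~~~~^^^^^^^^^^^^^^^^^^^
  File "fit.py", line 20, in render
    uv=(proj(cam,P)-[u0,v0]+.5)*SS-.5
        ~~~~^^^^^^^
  File "h.py", line 4, in proj
    k=r.calibration(c);W=np.linalg.inv(k["world_from_camera"])
ValueError: time passes only in moves, steps and waits

real	0m25.274s
user	0m5.123s
sys	0m1.234s
```

```bash
python3 - <<'E'
import pickle;from station import r
pickle.dump({c:r.calibration(c) for c in("top","side")},open("cal.pkl","wb"));print(r.sense()["time_s"])
E
sed -i 's/^import cv2, numpy as np/import cv2, numpy as np, pickle\nCAL=pickle.load(open("cal.pkl","rb"))/; s/r.calibration(c)/CAL[c]/' h.py
sed -i 's/r.calibration(cam)/CAL[cam]/' fit.py
time timeout 300 python3 go1.py
```

```text
1.65
shaft ['top'] [(np.float64(194.2), 72, np.float64(0.469), np.float64(-0.184)), (np.float64(207.4), 75, np.float64(0.469), np.float64(-0.184)), (np.float64(214.1), 69, np.float64(0.469), np.float64(-0.184)), (np.float64(255.8), 78, np.float64(0.469), np.float64(-0.184)), (np.float64(258.7), 66, np.float64(0.469), np.float64(-0.184)), (np.float64(321.3), 81, np.float64(0.469), np.float64(-0.184))] worst 804
shaft ['side'] [(np.float64(179.3), 66, np.float64(0.471), np.float64(-0.188)), (np.float64(209.4), 69, np.float64(0.471), np.float64(-0.188)), (np.float64(217.8), 63, np.float64(0.471), np.float64(-0.188)), (np.float64(226.2), 84, np.float64(0.469), np.float64(-0.19)), (np.float64(226.6), 60, np.float64(0.471), np.float64(-0.188)), (np.float64(228.9), 87, np.float64(0.469), np.float64(-0.19))] worst 441
shaft ['top', 'side'] [(np.float64(610.7), 69, np.float64(0.471), np.float64(-0.186)), (np.float64(614.6), 72, np.float64(0.471), np.float64(-0.186)), (np.float64(631.4), 75, np.float64(0.471), np.float64(-0.186)), (np.float64(651.3), 66, np.float64(0.471), np.float64(-0.186)), (np.float64(680.8), 78, np.float64(0.471), np.float64(-0.186)), (np.float64(713.2), 63, np.float64(0.471), np.float64(-0.186))] worst 1303
beater ['top'] [(np.float64(331.4), 42, np.float64(0.504), np.float64(0.382)), (np.float64(342.9), 45, np.float64(0.504), np.float64(0.382)), (np.float64(349.1), 39, np.float64(0.504), np.float64(0.382)), (np.float64(370.3), 48, np.float64(0.504), np.float64(0.382)), (np.float64(379.5), 36, np.float64(0.506), np.float64(0.382)), (np.float64(419.2), 51, np.float64(0.504), np.float64(0.384))] worst 928
real	0m31.372s
user	0m19.905s
sys	0m0.290s
```

The fits agree well enough. The beater is at (0.504, 0.383) with yaw about 42°, and the shaft is at about (0.470, -0.185) with yaw about 71°. Next I move above the beater.

carry_out(
  steps=[
    [[4,1,0],4],
    [[8,2,0],8],
    [[12,3,0],12],
    [[16,4,0],16],
    [[20,5,0],20],
    [[24,6,0],24],
    [[28,7,0],26.6],
    [[31,8,0],26.6],
    [[32.9,8.4,2],26.6],
    [[32.9,8.4,5],26.6],
    [[32.9,8.4,5],26.6],
    [[32.9,8.4,5],26.6],
  ],
  gripper=1,
)

```text
time_s: 3.25
tcp_pos: [0.504, 0.3835, 0.1727]
ee_rot: [[0.669, -0.743, 0.0], [-0.743, -0.669, -0.001], [0.001, 0.001, -1.0]]
wrist_force: [-0.7, 1.3, 0.2]
gripper_width: 0.998
```

carry_out(
  steps=[
    [[0,0,3],0],
    [[0,0,6],0],
    [[0,0,8.5],0],
    [[0,0,9.9],0],
    [[0,0,9.9],0],
    [[0,0,9.9],0],
  ],
)

```text
time_s: 3.85
tcp_pos: [0.5047, 0.3846, 0.0754]
ee_rot: [[0.67, -0.742, 0.002], [-0.742, -0.67, 0.001], [0.001, -0.002, -1.0]]
wrist_force: [0.4, 0.5, 0.3]
gripper_width: 0.998
```

carry_out(
  steps=[
    [[0,0,0],0],
    [[0,0,0],0],
    [[0,0,0],0],
    [[0,0,0],0],
    [[0,0,0],0],
    [[0,0,0],0],
    [[0,0,0],0],
    [[0,0,0],0],
  ],
  gripper=-1,
)

```text
time_s: 4.65
tcp_pos: [0.5048, 0.3845, 0.0754]
ee_rot: [[0.67, -0.742, 0.002], [-0.742, -0.67, 0.001], [0.001, -0.002, -1.0]]
wrist_force: [0.5, 0.6, 1.2]
gripper_width: 0.436
```

carry_out(
  steps=[
    [[0,0,-1],0],
    [[0,0,-3],0],
    [[0,0,-6],0],
    [[0,0,-9],0],
    [[0,0,-12],0],
    [[0,0,-13],0],
    [[0,0,-13],0],
  ],
)

```text
time_s: 5.35
tcp_pos: [0.5048, 0.385, 0.2071]
ee_rot: [[0.67, -0.742, 0.004], [-0.742, -0.67, 0.003], [0.0, -0.006, -1.0]]
wrist_force: [0.6, 0.2, -2.0]
gripper_width: 0.435
```

```bash
python3 - <<'E'
from h import *
s=r.sense();print(s["tcp_pos"],s["gripper_width"],s["joints"],s["wrist_force"])
T=r.capture("top");S=r.capture("side")
a=crop(T,*proj("top",[.505,.385,.16])[0],40,5);b=crop(S,*proj("side",[.505,.385,.16])[0],40,5)
cv2.imwrite("pics/c2.png",np.hstack([a,b]))
E
```

```text
[0.50479955 0.38499631 0.20709294] 0.43509841860016457 [ 51.94837503  23.42981051   0.31541803   0.0828877  -66.57470832
  -9.90764034] [ 0.59676065  0.20436894 -2.02630444]
```

View pics/c2.png

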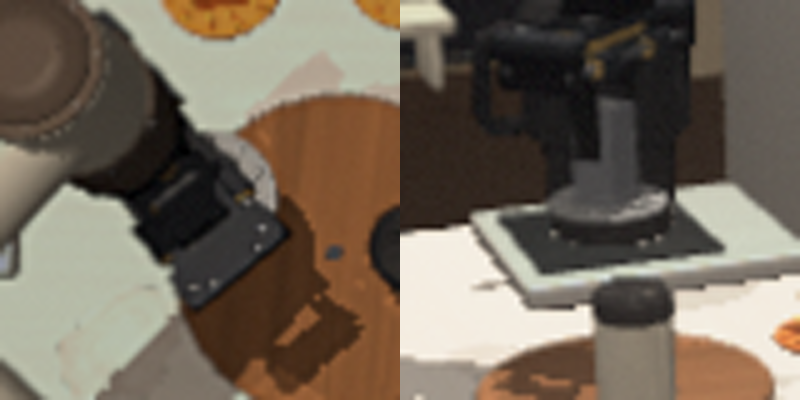

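carry_out(
  steps=[
    [[0.5,2,0],-3],
    [[1.5,5,0],-6],
    [[2.5,9,0],-10],
    [[3.5,12,0],-14],
    [[4.5,15.5,0],-18],
    [[7,18,0],-22],
    [[10,20.5,0],-25],
    [[13,23,0],-27],
    [[16,26,0],-29],
    [[19,29,0],-29],
    [[22,32,0],-29],
    [[24.5,34,0],-29],
    [[28,35.8,0],-29],
    [[32,37.5,0],-29],
    [[36,39.3,0],-29],
    [[39,40.4,0],-29],
    [[40,40.8,0],-29],
    [[40,40.8,0],-29],
    [[40,40.8,0],-29],
    [[40,40.8,0],-29],
  ],
)

```text
time_s: 7.45
tcp_pos: [0.4679, -0.1854, 0.2039]
ee_rot: [[0.946, -0.323, -0.001], [-0.323, -0.946, -0.001], [-0.001, 0.001, -1.0]]
wrist_force: [0.2, -0.5, -1.8]
gripper_width: 0.434
```

```bash
python3 - <<'E'
from h import *
s=r.sense();print(s["time_s"],s["tcp_pos"],s["ee_rot"],s["gripper_width"],s["joints"],s["wrist_force"])
T=r.capture("top");S=r.capture("side")
for c in("side","top"):
  for t in("beater_foot","shaft_tip"):print(c,t,[(np.round(d["centre"],4).tolist(),round(d["confidence"],2)) for d in r.place_of(c,t)][:4])
cv2.imwrite("pics/side_h.png",S[...,::-1]);cv2.imwrite("pics/top_h.png",T[...,::-1])
p=proj("side",[.47,-.185,.14])[0];q=proj("top",[.47,-.185,.14])[0];print(p,q)
cv2.imwrite("pics/c3.png",np.hstack([crop(T,*q,32,6),crop(S,*p,32,6)]))
E
```

```text
7.45 [ 0.46789476 -0.18537582  0.20391949] [[ 9.46250973e-01 -3.23430427e-01 -1.36219916e-03]
 [-3.23431518e-01 -9.46251343e-01 -6.70227441e-04]
 [-1.07221084e-03  1.07478151e-03 -9.99998848e-01]] 0.43395960075997536 [-3.07285685e+00  1.10932112e+01 -1.79362716e+01  4.86048514e-02
 -6.10464035e+01  7.41787447e+01] [ 0.20053815 -0.4602389  -1.8404235 ]
side beater_foot [([0.4679, -0.1888, 0.1572], 0.97), ([0.7145, 0.4302, 0.0016], 0.57), ([0.7249, 0.2879, -0.0043], 0.52)]
side shaft_tip [([0.4695, -0.185, 0.1106], 0.7)]
top beater_foot [([0.7097, 0.4246, -0.0014], 0.9), ([0.4642, -0.1845, 0.156], 0.77), ([0.7249, 0.2871, 0.0001], 0.65)]
top shaft_tip []
[247.21358828 210.45478031] [309.95229115 227.83276134]
```

View pics/c3.png

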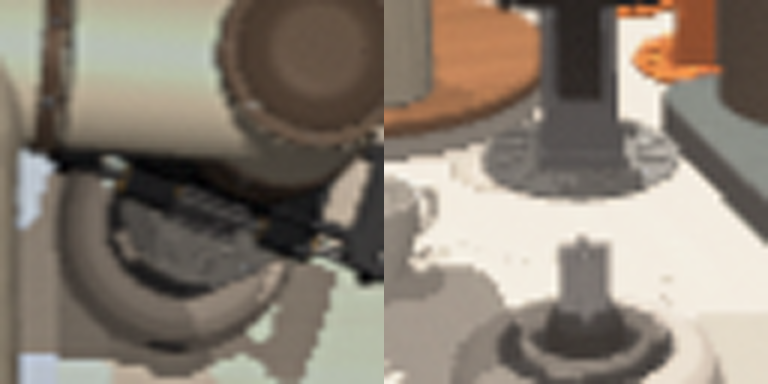

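The beater is held upright above the shaft. In the side crop the disc's centre is at u≈580 and the shaft's at u≈585, so the beater is about 2 mm short. I'll refine this with a fit in the side camera.

```bash
cat > go2.py <<'E'
from fit import *
from scipy.optimize import minimize
s=r.sense();z=s["tcp_pos"][2]-.0454;tc=s["tcp_pos"]
S=np.mean([r.capture("side").astype(float) for _ in range(4)],0);T=np.mean([r.capture("top").astype(float) for _ in range(4)],0)
n=64;t=np.linspace(0,2*np.pi,72,endpoint=False);im0=S
def hull(x,y,u0,v0,cam="side"):
    P=np.concatenate([np.stack([x+.05*np.cos(t),y+.05*np.sin(t),0*t+zz],-1) for zz in(z,z+.005)])
    m=np.zeros((n*SS,n*SS),np.uint8)
    uv=cv2.convexHull(((proj(cam,P)-[u0,v0]+.5)*SS-.5).astype(np.float32))
    cv2.fillConvexPoly(m,np.round(uv*16).astype(np.int32),1,shift=4)
    return cv2.GaussianBlur(cv2.resize(m.astype(np.float32),(n,n),interpolation=cv2.INTER_AREA),(0,0),.5)
c=proj("side",[*tc[:2],z])[0];u0,v0=np.round(c-n/2).astype(int)
b=S[v0:v0+n,u0:u0+n]
vv,uu=np.mgrid[:n,:n];e=((uu-32)/18)**2+((vv-32)/8.5)**2
roi=(vv>=32)&(e<1.9)&(e>.45)
def f(p):
    m=hull(*p,u0,v0)[roi];A=np.stack([m,1-m],-1);x,*_=np.linalg.lstsq(A,b[roi],rcond=None)
    return ((A@x-b[roi])**2).mean()
g=min((f(tc[:2]+[dx,dy]),dx,dy) for dx in np.arange(-.008,.0081,.001) for dy in np.arange(-.012,.0121,.001))
o=minimize(f,tc[:2]+g[1:],method="Nelder-Mead",options=dict(initial_simplex=tc[:2]+np.array(g[1:])+np.array([[0,0],[.001,0],[0,.001]])))
print("disc side fit",o.x,o.fun,"tcp",tc)
# shaft side, fine
c0=np.array([.470,-.187]);n2=48;O=np.round(proj("side",[*c0,.08])[0]-n2/2).astype(int);RO=disc("side",c0,.016,.084,*O,n2,.116)
for y in (66,69,71,73,76):
    mk=lambda p:[box(p,np.radians(y),.026,.0052,.075,.1125),box(p,np.radians(y),.0052,.026,.075,.1125)]
    F=lambda p:resid("side",S,mk(np.array(p)),*O,n2,RO)
    q=minimize(F,c0,method="Nelder-Mead",options=dict(initial_simplex=c0+np.array([[0,0],[.002,0],[0,.002]])));print(y,q.x,q.fun)
E
python3 go2.py
```

```text
disc side fit [ 0.47244084 -0.1808754 ] 1032.550407998658 tcp [ 0.46852701 -0.18591999  0.20457086]
66 [ 0.47054865 -0.18831377] 380.0549502388878
69 [ 0.470332   -0.18834911] 363.98212800810086
71 [ 0.47029121 -0.18799017] 356.7687263317948
73 [ 0.4704375  -0.18743087] 367.4322529977651
76 [ 0.47011182 -0.1882373 ] 364.5512908921806
```

```bash
python3 - <<'E'
from h import *
s=r.sense();tc=s["tcp_pos"];z=tc[2]-.0454
S=np.mean([r.capture("side").astype(float) for _ in range(3)],0).astype(np.uint8)
p=proj("side",[*tc[:2],.14])[0];h,k=28,13
u,v=int(p[0]),int(p[1]);im=cv2.resize(S[v-h+3:v+h-11,u-h:u+h],None,fx=k,fy=k,interpolation=cv2.INTER_CUBIC)[...,::-1].copy()
def L(P,col):
    uv=((proj("side",P)-[u-h,v-h+3]+.5)*k-.5);cv2.polylines(im,[np.round(uv).astype(np.int32)],True,col,1)
t=np.linspace(0,2*np.pi,72)
for zz in(z,z+.005):L(np.stack([tc[0]+.05*np.cos(t),tc[1]+.05*np.sin(t),0*t+zz],-1),(0,0,255))
for yw in(71,161):
    a=np.radians(yw);d=np.array([np.cos(a),np.sin(a)]);e=np.array([-d[1],d[0]])
    for c,col in(((.4695,-.1845),(0,200,0)),((.4703,-.188),(255,0,0))):
        L([[*(np.array(c)+i*.013*d+j*.0026*e),.113] for i,j in((1,1),(1,-1),(-1,-1),(-1,1))],col)
cv2.imwrite("pics/c4.png",im);print(im.shape)
E
```

```text
(546, 728, 3)
```

View pics/c4.png

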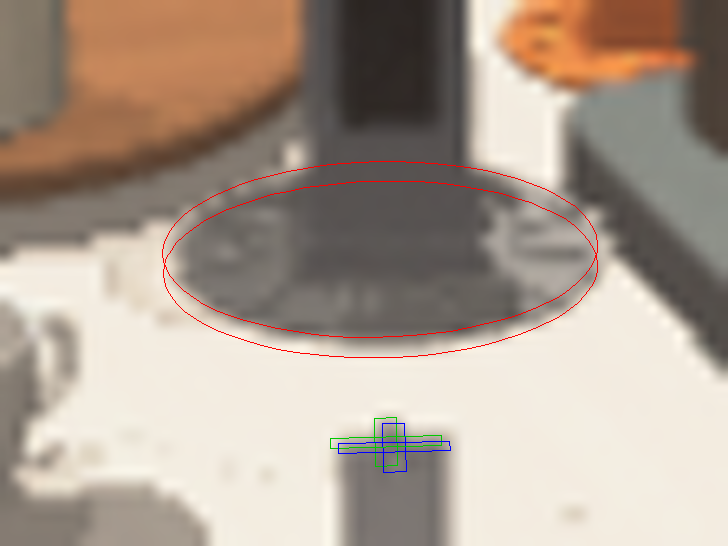

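In the overlay the TCP-centred disc and the shaft agree to within about 1.5 mm. I'll take a compromise correction and descend, since the rounded splines give some lead-in. The shaft's spring limits the force.

carry_out(
  steps=[
    [[0.08,-0.14,0.5],0],
    [[0.08,-0.14,1.5],0],
    [[0.08,-0.14,2.5],0],
    [[0.08,-0.14,3.5],0],
    [[0.08,-0.14,4.0],0],
    [[0.08,-0.14,4.3],0],
    [[0.08,-0.14,4.6],0],
    [[0.08,-0.14,4.9],0],
    [[0.08,-0.14,5.1],0],
    [[0.08,-0.14,5.1],0],
    [[0.08,-0.14,5.1],0],
  ],
)

```text
time_s: 9.4
tcp_pos: [0.4702, -0.1856, 0.1545]
ee_rot: [[0.946, -0.324, 0.001], [-0.324, -0.946, -0.002], [0.002, 0.001, -1.0]]
wrist_force: [-1.0, 2.0, 5.6]
gripper_width: 0.434
```

carry_out(
  steps=[
    [[0,-0.1,-0.1],0],
    [[0,-0.1,-0.1],0],
    [[0,-0.2,-0.1],0],
    [[0,-0.2,-0.1],0],
  ],
)

```text
time_s: 9.8
tcp_pos: [0.4702, -0.1834, 0.155]
ee_rot: [[0.946, -0.325, -0.0], [-0.325, -0.946, -0.001], [0.0, 0.001, -1.0]]
wrist_force: [-1.2, 1.6, -0.9]
gripper_width: 0.433
```

```bash
python3 - <<'E'
from station import r
s=r.sense();print(s["time_s"],s["tcp_pos"],s["wrist_force"],s["moment"],s["ee_rot"][:,1])
E
```

```text
9.8 [ 0.47023624 -0.18341322  0.15496134] [-1.24753425  1.60500053 -0.90184324] [0.50098757 0.47683156 0.04999575] [-3.24735182e-01 -9.45804565e-01  8.87305759e-04]
```

The axial force fell from 5.6 to −0.9 N with the foot 3.5 mm below the shaft tip, so it has meshed. Sliding down.

carry_out(
  steps=[
    [[-0.05,-0.05,0.2],0],
    [[-0.05,-0.05,0.5],0],
    [[-0.05,-0.05,0.8],0],
    [[-0.05,-0.05,1.1],0],
    [[-0.05,-0.05,1.4],0],
    [[-0.05,-0.05,1.5],0],
    [[-0.05,-0.05,1.5],0],
  ],
)

```text
time_s: 10.5
tcp_pos: [0.4698, -0.1828, 0.1397]
ee_rot: [[0.946, -0.325, -0.001], [-0.325, -0.946, -0.001], [-0.0, 0.001, -1.0]]
wrist_force: [-0.9, -0.7, -2.4]
gripper_width: 0.434
```

```bash
python3 - <<'E'
from station import r
s=r.sense();print(s["time_s"],s["tcp_pos"],s["wrist_force"],s["moment"],s["ee_rot"][:,1])
E
```

```text
10.5 [ 0.46978304 -0.1827685   0.13966784] [-0.87333788 -0.74748607 -2.44824826] [0.08406244 0.14154643 0.05014688] [-0.32476441 -0.94579444  0.00097767]
```

carry_out(
  steps=[
    [[-0.03,0,0.3],0],
    [[-0.03,0,0.6],0],
    [[-0.03,0,0.9],0],
    [[-0.03,0,1.2],0],
    [[-0.03,0,1.5],0],
    [[-0.03,0,1.8],0],
    [[-0.03,0,1.9],0],
    [[-0.03,0,1.9],0],
    [[-0.03,0,1.9],0],
  ],
)

```text
time_s: 11.4
tcp_pos: [0.4696, -0.1827, 0.1207]
ee_rot: [[0.946, -0.325, -0.0], [-0.325, -0.946, -0.001], [0.0, 0.001, -1.0]]
wrist_force: [-0.2, -0.4, -1.6]
gripper_width: 0.438
```

carry_out(
  steps=[
    [[0,0,0.2],0],
    [[0,0,0.4],0],
    [[0,0,0.5],0],
    [[0,0,0.5],0],
  ],
)

```text
time_s: 11.8
tcp_pos: [0.4699, -0.1828, 0.1164]
ee_rot: [[0.946, -0.324, 0.0], [-0.324, -0.946, -0.001], [0.001, 0.001, -1.0]]
wrist_force: [-1.8, 2.4, 5.6]
gripper_width: 0.436
```

Force rises right at the seat height (7 N at 4 mm), as expected for the spring. Pressing on to the stop.

carry_out(
  steps=[
    [[0,0,0.2],0],
    [[0,0,0.35],0],
    [[0,0,0.5],0],
    [[0,0,0.5],0],
    [[0,0,0.5],0],
  ],
)

```text
time_s: 12.3
tcp_pos: [0.4699, -0.1828, 0.1126]
ee_rot: [[0.946, -0.324, 0.001], [-0.324, -0.946, -0.002], [0.001, 0.001, -1.0]]
wrist_force: [-3.2, 2.8, 8.6]
gripper_width: 0.436
```

carry_out(
  steps=[
    [[0,0,0.15],0],
    [[0,0,0.3],0],
    [[0,0,0.3],0],
    [[0,0,0.3],0],
  ],
)

```text
time_s: 12.7
tcp_pos: [0.4702, -0.1829, 0.1121]
ee_rot: [[0.946, -0.323, 0.002], [-0.323, -0.946, -0.002], [0.002, 0.002, -1.0]]
wrist_force: [-5.3, 3.3, 15.6]
gripper_width: 0.435
```

```bash
python3 - <<'E'
from h import *
s=r.sense();print(s["time_s"],s["tcp_pos"],s["wrist_force"],s["joint_velocities"])
S=r.capture("side");T=r.capture("top")
for c in("side","top"):
  for t in("beater_foot","shaker","cup","jug"):print(c,t,[(np.round(d["centre"],4).tolist(),round(d["confidence"],2)) for d in r.place_of(c,t)][:3])
p=proj("side",[.47,-.183,.09])[0]
cv2.imwrite("pics/c5.png",np.hstack([crop(S,*p,32,7),cv2.resize(S[130:290,150:310],(448,448))[...,::-1][:, :352]]))
E
```

```text
12.7 [ 0.47022206 -0.18293321  0.11207797] [-5.25381456  3.31965763 15.59363552] [-0.06897422 -0.02948864 -0.11553082 -0.01112759  0.08838428 -0.03857483]
side beater_foot [([0.4694, -0.1873, 0.0666], 0.87), ([0.4722, -0.1815, 0.0683], 0.73), ([0.7144, 0.4307, -0.0009], 0.53)]
side shaker [([0.4857, 0.2489, 0.0307], 0.65)]
side cup [([0.4266, 0.0532, 0.0013], 0.65)]
side jug [([0.5172, -0.4287, -0.0036], 0.67)]
top beater_foot [([0.7125, 0.4243, -0.002], 0.93), ([0.7233, 0.2853, 0.0034], 0.82), ([0.4672, -0.1811, 0.0629], 0.66)]
top shaker [([0.4854, 0.2455, 0.0297], 0.85)]
top cup [([0.4286, 0.0522, -0.0035], 0.49)]
top jug [([0.5198, -0.4289, 0.0017], 0.7)]
```

View pics/c5.png

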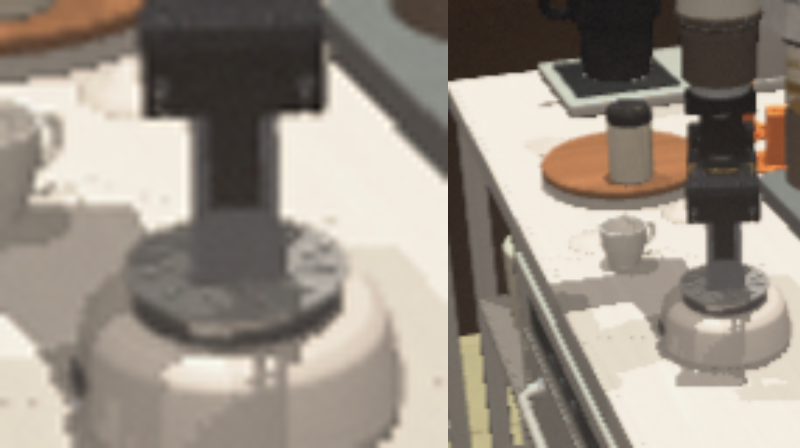

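The disc sits flat and low on the housing at about (235,280) in the crop, with no shaft showing. The shaker and cup stand where they were. The force jump from 8.6 to 15.6 N over 0.5 mm shows the stop, so I'm handing in.

```bash
python3 -c "
from station import r
print(r.finish_job()); s=r.sense(); print(s['tcp_pos'],s['wrist_force'])"
```

```text
the job is handed in; nothing more can be done
None
the job is handed in; nothing more can be done
```

The beater is on the drive shaft, fully home and pressed to the spring's stop, with the gripper still holding it down. I handed the job in at about 13 s; no verdict is reported, and the state could not be read afterwards.

**Fit:** I gripped the grey beater at its stem and carried it past the dispenser on the robot's side. The first touch on the shaft did not mesh: it pressed the spring at about 7 N. A 2 mm sideways shift seated it in the splines, and it then slid freely down to the shoulder.

**Last checks:**
- **Stop:** The tool sank about 8 mm from seat contact, and the force then rose by 7 N in the last 0.5 mm, to about 17 N net. That is the stop.
- **Height:** Going by the tool height, the beater's foot is about 67 mm above the worktop, where 67 mm is expected. The side camera's best reading agrees at 67 mm. The top camera, mostly blocked by the arm, said 63 mm with lower confidence.
- **Sideways position:** The two cameras put the shaft up to about 4 mm apart, so I settled the position by feel.
- **Sideways force:** About 6 N of sideways force remained at the end.
- **Other objects:** The shaker is upright, and the shaker, cup and jug are where they started, to within camera accuracy (about 4 mm).

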